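Make up the riser under the filling head from a stack of spacer plates

TASK

Take the stack of change parts apart: set the blue cap upright in the middle of the round brass disc, and build on the outlined place of the light-blue steel bed, centred and square with it, the pile of two spacer plates that comes level with the gauge post standing on that bed, the larger plate below the smaller. Lay the spacer plate that is left over flat in the middle of the black rubber mat, and leave all three gauge posts standing where they are.

Things in the scene. Friction and masses are not known exactly. Their poses are not given: they have to be found in the camera images.
- plate_orange: Orange plastic spacer plate, 106 x 64 x 22 mm thick, 150 g. Bottom of the stack at the start, lying on the work surface. Origin at the centre of its underside, x along its length, z up. 
- plate_green: Green plastic spacer plate, 86 x 52 x 16 mm thick, 80 g. Lies centred on the orange plate at the start, nearly parallel to it. Origin at the centre of its underside, x along its length, z up. 
- plate_white: White rectangular plastic spacer plate, 66 x 40 x 10 mm thick, 35 g. Lies centred on the green plate at the start, nearly parallel to it. Origin at the centre of its underside, x along its length, z up. 
- cap: Blue round filling cap, 30 mm high: foot flange 34 mm in diameter and 6 mm high, above it (from 8 mm up) a cylinder 29 mm in diameter to grip. Stands on the white plate, on top of the stack. Origin at the centre of its underside, z up.
- bed: Fixed light-blue painted steel bed plate, 6 mm thick (its top is 6 mm above the origin), with a black outline of 112 x 70 mm for the pile. Origin: centre of the outline, at the level of the work surface; x along the outline's length, z up. One gauge post stands on the same plate, 95 mm from the origin along +x; the plate is 190 x 84 mm and reaches from 65 mm behind (-x) to 125 mm ahead (+x) of the origin.
- mat: Fixed black rubber mat, 136 x 92 mm, 4 mm thick, for the left-over plate. Origin at the centre of its underside (level of the work surface), x along its length.
- cap_disc: Fixed round brass disc, 76 mm in diameter, 8 mm thick, with a thin white ring of 40 mm at its middle, for the cap. Origin at the centre of its underside.
- gauge_red: Red loose gauge post, 24 mm in diameter, 26 mm high. Origin at the centre of its underside. At each start one of the three posts stands on the bed (the one nearest to the bed's origin, about 95 mm away) and the other two on a small light-blue steel rack plate 50 x 130 mm away from it; bed and rack are both 6 mm thick.
- gauge_yellow: Yellow loose gauge post, 24 mm in diameter, 32 mm high; see the red one. Origin at the centre of its underside.
- gauge_black: Black loose gauge post, 24 mm in diameter, 38 mm high; see the red one. Origin at the centre of its underside.
Not all that is in view belongs to the job. Several things have the shape of the gauge_black; the one meant has the colours described above.

How it is judged:
By the outcome, as a careful person would: the job done as asked, in the order asked, and still so for the second after the job is handed in, with the robot touching nothing.
It also fails if it takes over 144 s, if anything falls off the work surface, if the arm or the gripper's body presses on something with over 40 N, if the wrist force passes 120 N, or if a joint passes its speed limit or range.

ROBOT

A 6-joint arm with a two-finger parallel gripper is mounted at the origin on the work surface. World frame = base frame: x ahead of the robot, y to its left, z up, the work surface at z = 0. Lengths are in m, angles in degrees, forces in N, time in s.
With the tool pointing down it reaches from about 0.275 to 0.775 m from the base axis. Payload 14.6 kg.
Tool frame: the origin (TCP) lies at the very end of the fingers, on their centre line; the grasp point (between the pads) lies 19 mm behind it; z points along the fingers, y is the direction in which the jaws open and shut (so a half turn about z gives the same grasp; the last joint's range is limited). The gripper opens to 85 mm and grips with 20 to 120 N. Pads are 22 mm wide; open, the fingers measure 114 mm over their backs; the gripper's body (76 mm by 85 mm) begins 54 mm behind the grasp point. The pads swing forward as they close: fully open they stand 13 mm farther back than shut.
Start: joints at [60.029, 15.075, -2.767, 72.158, 0, 81.102], TCP at [0.189, 0.49, 0.231] pointing down, gripper open.
Joint ranges: [-151.79, 151.79], [-50.71, 97.33], [-67.44, 78.34], [-121.81, 120.89], [-77.56, 73.72], [-180, 180]. Speed limits (degrees/s): [108.29, 108.29, 147.25, 159.86, 180, 180].

INTERFACE

Orientations are given as a 3x3 rotation matrix whose columns are the frame's x, y, z axes.
In Python, from workcell import * gives the robot as it stands.
- The arm moves only by the tool move_arm, never from a script. Its arguments are lists of equal length, an entry for each row: "claw": the finger opening in mm, from 0 to 85.4; "xyz": the shift along the world's x, y, z in units of 40 mm (1.0 is 40 mm), a list of three; "delta_rot": the turn, a rotation vector about the world's x, y, z in units of 6 degrees (1.0 is 6 degrees), a list of three. A call has 1 to 20 rows; each row is the pose to reach, as a shift and turn from the pose commanded when the call began; what a row does not reach only later rows make up. A row lasts 1/12 s, in which the tool goes at most 41.7 mm and 7.16 degrees, less where a joint would pass 70% of its speed; a pose out of reach is approached as far as the arm can. A call with a gripper value outside its range is refused whole. The fingers move at their own pace and stop on an object; "grip_force" is the grip in N (left out, the last holds). Time passes only in rows, so rows that repeat a pose let the fingers close. It gives the time, the measured TCP pose, the force and the opening at its end, in the units of the state.
- read_state(): the state, without advancing time (a new reading comes with each control period).
- camera(name): name is "scene" or "top" or "wrist"; returns the picture (400x640x3 uint8, red, green, blue); there is no depth.
- get_calibration(name): a dict with "mtx" (3x3 intrinsics, pixels), "k1" (the pictures are not rectified: a ray, as slopes to the right and down, at radius r is drawn at 1 + k1 r^2 times it, then the intrinsics apply), "R" (3x3) and "t" (3): a world point X has camera coordinates R X + t; the wrist camera has in their place "T_tool_cam" (4x4, takes a point from camera to tool coordinates, whose origin is the TCP and whose axes are the flange's). Camera axes: x right, y down, z forward; pixel columns grow to the right and rows downward; lengths in m; the calibration is good to about 2 mm. A picture is of the moment at which its call begins: read the wrist's pose just before it. get_calibration takes no time and is no camera call.
- job_done(): hands the job in, once; it reports no verdict.
The state is a dict: "t": time; "joint_pos": joint angles; "joint_vel": joint speeds; "joint_efforts": joint torques, N m; "eef_pos": TCP position; "tool_rot": TCP orientation; "wrist_force": force on the tool from outside, world axes, zero at the start; "moment": the same for the moment, N m; "finger_gap": opening from 0.0 (shut) to 1.0 (fully open).
Only numpy, scipy, OpenCV 4.12 (cv2) and the standard library are available. Lean on these libraries where they do the work, as an engineer would, in place of code of your own. Each camera call takes 0.05 s, during which the arm holds its last target. There are 200 camera calls.

## Working session

There is one attempt and no reset: what is moved stays moved. The work goes in short steps, Python scripts to look and compute and a tool call to move; the robot and the scene stay as the last step left them, time stands still between calls to the robot, and variables do not carry over. Pictures are saved under pics/ and viewed, about 12 in all and at most 16, crops included, and the job is handed in when it is done.

Besides the shell and the picture viewer there is one more tool, called after "Request:" in YAML: its name, and indented under it one key for each argument. move_arm: Moves the arm, as the interface text tells. Its arguments: {"type":"object","properties":{"claw":{"type":"array","items":{"type":"number"}},"xyz":{"type":"array","items":{"type":"array","items":{"type":"number"}}},"delta_rot":{"type":"array","items":{"type":"array","items":{"type":"number"}}},"grip_force":{"type":"number"}},"required":["claw","xyz","delta_rot"]}

```bash
mkdir -p pics
cat > h.py <<'E'
from workcell import *
import numpy as np, cv2
def K(n): 
    c=get_calibration(n); return c
def ray(n,uv,st=None):
    c=K(n); m=np.array(c["mtx"]); uv=np.atleast_2d(np.array(uv,float))
    d=(uv-[m[0,2],m[1,2]])/[m[0,0],m[1,1]]
    rd=np.linalg.norm(d,axis=1,keepdims=True); r=rd.copy()
    for _ in range(30): r=rd/(1+c["k1"]*r*r)
    s=d/(1+c["k1"]*r*r); v=np.c_[s,np.ones(len(s))]
    if "R" in c and c["R"] is not None:
        R=np.array(c["R"]); t=np.array(c["t"]); return -R.T@t, v@R
    T=np.array(c["T_tool_cam"]); Rt=np.array(st["tool_rot"]); p=np.array(st["eef_pos"])
    R=Rt@T[:3,:3]; return p+Rt@T[:3,3], v@R.T
def onz(n,uv,z,st=None):
    o,d=ray(n,uv,st); return o+d*((z-o[2])/d[:,2])[:,None]
def save(n,f):
    st=read_state(); im=np.array(camera(n)); cv2.imwrite("pics/"+f+".png",im[:,:,::-1]); return st,im
E
python3 - <<'E'
from h import *
for n in ("top","scene","wrist"): save(n,n+"0"); print(n,get_calibration(n))
print(read_state())
a=cv2.imread("pics/top0.png");b=cv2.imread("pics/scene0.png")
E
```

```text
top {'mtx': array([[440.42268459,   0.        , 315.239742  ],
       [  0.        , 440.42268459, 196.87535451],
       [  0.        ,   0.        ,   1.        ]]), 'k1': -0.11084327936458062, 'R': array([[ 0.01256515, -0.99963198, -0.02404194],
       [-0.99061169, -0.00917129, -0.13639781],
       [ 0.13612712,  0.02553008, -0.99036237]]), 't': array([-0.01412619,  0.58811955,  1.02978723])}
scene {'mtx': array([[402.90220452,   0.        , 318.4535302 ],
       [  0.        , 402.90220452, 194.14947021],
       [  0.        ,   0.        ,   1.        ]]), 'k1': 0.029891233396235267, 'R': array([[ 0.8509954 ,  0.52498862, -0.01392062],
       [ 0.28136614, -0.4781496 , -0.83198922],
       [-0.44344101,  0.70410221, -0.55461713]]), 't': array([-0.45185721, -0.12469265,  1.26851916])}
wrist {'mtx': array([[316.38829078,   0.        , 319.93763412],
       [  0.        , 316.38829078, 194.28862396],
       [  0.        ,   0.        ,   1.        ]]), 'k1': -0.016850164879269304, 'T_tool_cam': array([[ 8.01355328e-04, -9.46684465e-01, -3.22161267e-01,
         8.32298934e-02],
   
[... 342 characters left out ...]
573798e+01,
       -1.05684360e-03,  8.11022864e+01]), 'joint_vel': array([ 0.00258357, -0.083791  ,  0.25963204, -0.01536336, -0.08784427,
       -0.00563168]), 'joint_efforts': array([ 3.58635203e-03, -6.37824512e+01,  3.84648514e+01,  1.05525367e-02,
        9.30392190e-06,  8.54672813e-07]), 'eef_pos': array([0.18868384, 0.48971353, 0.2309507 ]), 'tool_rot': array([[-9.33117525e-01,  3.59571349e-01, -3.61126207e-04],
       [ 3.59571517e-01,  9.33117294e-01, -6.63128174e-04],
       [ 9.85312169e-05, -7.48627218e-04, -9.99999715e-01]]), 'wrist_force': array([-0.25857267,  0.05061574, -0.00489037]), 'moment': array([ 0.03016353, -0.02733763,  0.01151629]), 'finger_gap': 1.002570444377838}
```

View pics/top0.png

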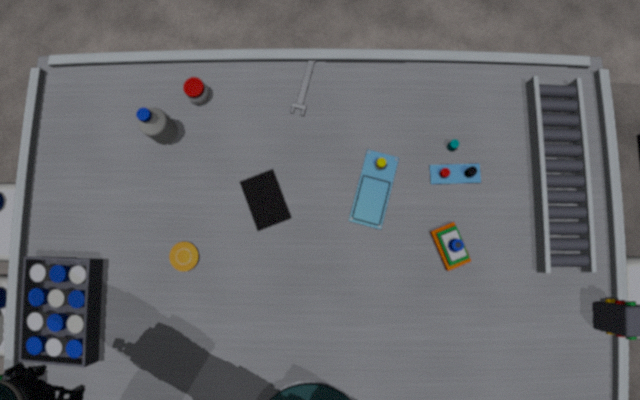

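View pics/scene0.png

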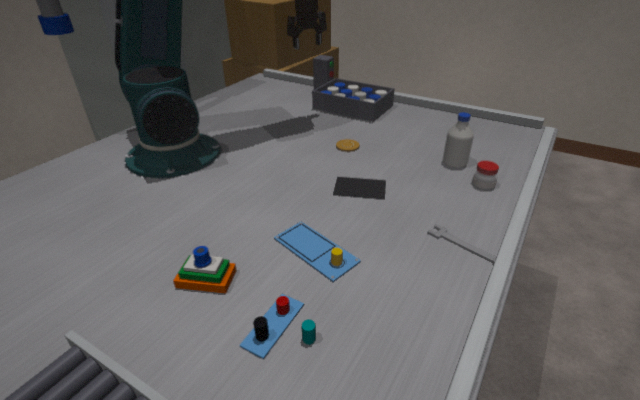

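Yellow (382,162) stands on the bed, red (445,173) and black (471,172) stand on the rack, and the teal post (453,145) is a stray. Yellow is 32 mm, so the pile is orange 22 + white 10, and green goes on the mat. Next I measure and confirm in a crop.

```bash
cat >> h.py <<'E'
def blobs(m,amin=30):
    n,l,s,c=cv2.connectedComponentsWithStats(m.astype(np.uint8)); return [(l==i,s[i,4],c[i]) for i in range(1,n) if s[i,4]>=amin]
def rect(pts):
    """min-area rect of xy points (m): centre, long, short (mm), angle of long axis deg"""
    (cx,cy),(w,h),a=cv2.minAreaRect((np.array(pts)[:,:2]*1000).astype(np.float32))
    if w<h: w,h,a=h,w,a+90
    return np.round([cx,cy,w,h,(a+90)%180-90],1)
def outl(m):
    c=max(cv2.findContours(m.astype(np.uint8),cv2.RETR_EXTERNAL,cv2.CHAIN_APPROX_NONE)[0],key=cv2.contourArea); return c[:,0,:].astype(float)
E
python3 - <<'E'
from h import *
a=cv2.imread("pics/top0.png"); hsv=cv2.cvtColor(a,cv2.COLOR_BGR2HSV); H,S,V=[hsv[...,i].astype(int) for i in range(3)]
def rep(n,m,z,am=30):
    for b,ar,c in blobs(m,am):
        if 150<c[0]<520 and 130<c[1]<290: print(n,ar,c.round(1),onz("top",[c],z)[0].round(4)[:2],rect(onz("top",outl(b),z)))
rep("ltblue",(H>88)&(H<112)&(S>70)&(V>120),.006,100)
rep("cap",(H>108)&(H<128)&(S>150)&(V>80),.078,15)
rep("orange",(H>5)&(H<16)&(S>170)&(V>130),.022)
rep("green",(H>45)&(H<80)&(S>120),.038)
rep("stack",(((H<85)&(S>120)&(V>60))),.022,100)
rep("mat",(V<50),.004,200)
rep("yel",(H>15)&(H<35)&(S>120)&(V>110),.008,20)
cv2.imwrite("pics/c1.png",cv2.resize(a[130:290,330:500],None,fx=3.5,fy=3.5,interpolation=cv2.INTER_CUBIC))
E
```

```text
ltblue 2140 [373.3 189.7] [ 0.6124 -0.1524] [ 615.6 -153.1  189.5   84.1  -14.5]
ltblue 749 [453.8 173.8] [ 0.6553 -0.3574] [ 656.5 -360.3  130.9   50.8  -87.3]
cap 78 [456.4 244.6] [ 0.4742 -0.3377] [ 474.6 -338.    26.1   25.5  -89.8]
orange 48 [444.2 226.9] [ 0.5192 -0.325 ] [ 518.3 -323.    55.1    7.8  -65.2]
green 168 [448.8 246. ] [ 0.4722 -0.3307] [ 474.  -339.3   82.4   49.8   21.7]
stack 569 [446.7 247. ] [ 0.4702 -0.3299] [ 472.8 -338.3  104.9   65.    23.2]
stack 651 [183.6 256. ] [0.4402 0.3165] [440.3 315.8  71.5  69.  -88.6]
mat 1769 [265.1 199.7] [0.5849 0.1196] [585.9 119.9 131.2  87.9  22. ]
yel 63 [381.1 162. ] [ 0.6832 -0.1723] [ 6.833e+02 -1.721e+02  2.080e+01  2.030e+01 -5.000e-01]
yel 153 [445.6 252.1] [ 0.458  -0.3308] [ 473.1 -343.4  100.3   61.2   23.3]
yel 645 [183.5 256. ] [0.4401 0.3214] [440.2 321.6  70.2  69.6   2.3]
```

View pics/c1.png

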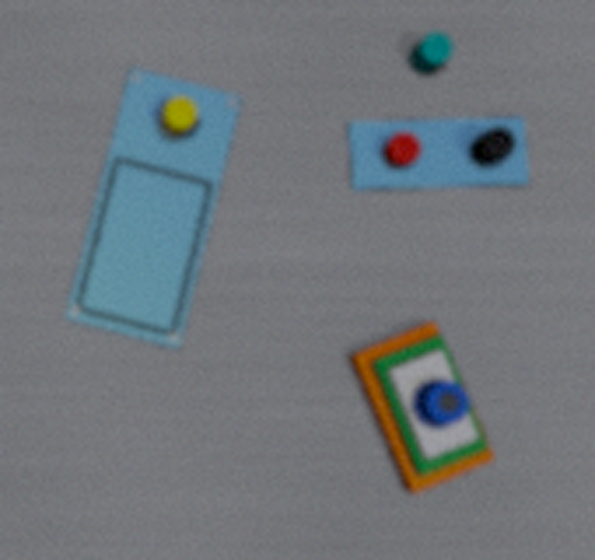

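Sizes match the descriptions: bed 190x84, stack 105x65 and rack 131x51. Moving above the stack for a close look.

Request:
move_arm:
  claw: [85,85,85,85,85,85,85,85,85,85,85,85,85,85,85,85,85,85,85,85]
  xyz:
    - [7.1,-20.7,-1.25]
    - [7.1,-20.7,-1.25]
    - [7.1,-20.7,-1.25]
    - [7.1,-20.7,-1.25]
    - [7.1,-20.7,-1.25]
    - [7.1,-20.7,-1.25]
    - [7.1,-20.7,-1.25]
    - [7.1,-20.7,-1.25]
    - [7.1,-20.7,-1.25]
    - [7.1,-20.7,-1.25]
    - [7.1,-20.7,-1.25]
    - [7.1,-20.7,-1.25]
    - [7.1,-20.7,-1.25]
    - [7.1,-20.7,-1.25]
    - [7.1,-20.7,-1.25]
    - [7.1,-20.7,-1.25]
    - [7.1,-20.7,-1.25]
    - [7.1,-20.7,-1.25]
    - [7.1,-20.7,-1.25]
    - [7.1,-20.7,-1.25]
  delta_rot:
    - [0,0,7.27]
    - [0,0,7.27]
    - [0,0,7.27]
    - [0,0,7.27]
    - [0,0,7.27]
    - [0,0,7.27]
    - [0,0,7.27]
    - [0,0,7.27]
    - [0,0,7.27]
    - [0,0,7.27]
    - [0,0,7.27]
    - [0,0,7.27]
    - [0,0,7.27]
    - [0,0,7.27]
    - [0,0,7.27]
    - [0,0,7.27]
    - [0,0,7.27]
    - [0,0,7.27]
    - [0,0,7.27]
    - [0,0,7.27]

```text
t: 1.82
eef_pos: [0.4416, -0.2481, 0.1866]
tool_rot: [[-0.924, -0.383, -0.0], [-0.383, 0.924, 0.0], [0.0, 0.0, -1.0]]
wrist_force: [1.5, 0.0, 0.1]
finger_gap: 0.994
```

Request:
move_arm:
  claw: [85,85,85,85,85,85,85,85]
  xyz:
    - [0,0,0]
    - [0.7,-2,0]
    - [0.7,-2,0]
    - [0.7,-2,0]
    - [0.7,-2,0]
    - [0.7,-2,0]
    - [0.7,-2,0]
    - [0.7,-2,0]
  delta_rot:
    - [0,0,0]
    - [0,0,0]
    - [0,0,0]
    - [0,0,0]
    - [0,0,0]
    - [0,0,0]
    - [0,0,0]
    - [0,0,0]

```text
t: 2.48
eef_pos: [0.4694, -0.3248, 0.1872]
tool_rot: [[-0.923, -0.384, 0.0], [-0.384, 0.923, 0.0], [-0.0, -0.0, -1.0]]
wrist_force: [0.8, 0.6, -1.3]
finger_gap: 0.997
```

Run:
```python
from h import *
st,_=save("wrist","w1"); print(st['t'],st['eef_pos'],st['joint_pos'])
```

```text
2.4833 [ 0.4694181  -0.32479723  0.18722696] [-4.28602029e+01  2.04773764e+01 -1.65640416e+00  6.78617170e+01
  4.48566758e-03 -6.54562189e+01]
```

View pics/w1.png

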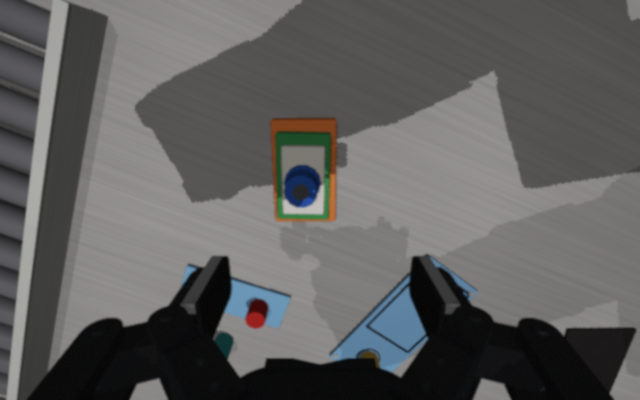

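The stack is near (303,170). The cap centre is at about (303,186), and the plates line up with the image axes, so the yaw is right. Measuring from this view.

```bash
cat > m.py <<'E'
from h import *
def masks(im):
    hsv=cv2.cvtColor(np.ascontiguousarray(im[:,:,::-1]),cv2.COLOR_BGR2HSV); H,S,V=[hsv[...,i].astype(int) for i in range(3)]
    return dict(cap=((H>105)&(H<130)&(S>150)&(V>50)),orange=((H>3)&(H<18)&(S>150)&(V>80)),green=((H>45)&(H<85)&(S>120)&(V>50)),
      white=((S<40)&(V>175)),ltblue=((H>88)&(H<112)&(S>70)&(V>120)),yel=((H>15)&(H<35)&(S>120)&(V>90)),mat=(V<60))
def rep(im,st,k,z,am=200,n="wrist",close=0):
    m=masks(im)[k]
    if close: m=cv2.morphologyEx(m.astype(np.uint8),cv2.MORPH_CLOSE,np.ones((close,close)))>0
    for b,ar,c in blobs(m,am):
        print(k,ar,c.round(1),onz(n,[c],z,st)[0].round(4)[:2],rect(onz(n,outl(b),z,st)))
E
python3 - <<'E'
from m import *
st,im=save("wrist","w2")
rep(im,st,"cap",.078)
m=masks(im)
u=m["orange"]|m["green"]|m["white"]|m["cap"]; 
for k,z in(("orange",.022),("green",.038),("white",.048)):
    rep(im,st,k,z)
print(im[150,310],im[160,305],im[205,310])
E
```

```text
cap 859 [301.8 183.9] [ 0.4689 -0.3417] [ 470.9 -341.7   34.6   27.2    4.9]
orange 1446 [308.3 146.1] [ 0.4476 -0.3466] [ 473.2 -341.   103.3   62.1   22.6]
green 1142 [302.  160.3] [ 0.4595 -0.3476] [ 474.2 -340.8   84.8   49.6   21.6]
white 353 [306.6 206.2] [ 0.497  -0.3274] [ 492.3 -333.2   36.4   25.1  -67.2]
[122 119 113] [123 120 115] [143 148 169]
```

Request:
move_arm:
  claw: [60,60,60,60,60,60]
  xyz:
    - [0.11,-0.38,-1.4]
    - [0.11,-0.38,-1.4]
    - [0.11,-0.38,-1.4]
    - [0.11,-0.38,-1.4]
    - [0.11,-0.38,-1.4]
    - [0.11,-0.38,-1.4]
  delta_rot:
    - [0,0,-0.08]
    - [0,0,-0.08]
    - [0,0,-0.08]
    - [0,0,-0.08]
    - [0,0,-0.08]
    - [0,0,-0.08]

```text
t: 3.08
eef_pos: [0.4745, -0.3412, 0.1325]
tool_rot: [[-0.927, -0.376, 0.002], [-0.376, 0.927, -0.001], [-0.001, -0.002, -1.0]]
wrist_force: [-0.4, -0.4, 0.6]
finger_gap: 0.701
```

Run:
```python
from m import *
st,im=save("wrist","w3"); print(st['eef_pos'],st['finger_gap'])
m=masks(im)["cap"]
for b,a,c in blobs(m,300):
    x,y,w,h=cv2.boundingRect(outl(b).astype(int)); print(c,x,y,w,h)
    # lateral: midline at mid height
    print(onz("wrist",[[x+w/2,y+w/2],[x+w/2,y+h/2],[x+w/2,y+h-w/2]],.078,st))
    print(onz("wrist",[[x+w/2,y+h-1]],.078,st)) 
rep(im,st,"orange",.022)
rep(im,st,"green",.038)
cv2.imwrite("pics/w3c.png",cv2.resize(im[60:360,160:480,::-1],None,fx=1.8,fy=1.8))
```

```text
[ 0.47453802 -0.34116301  0.1325069 ] 0.7012889191436984
[320.94345025 208.32999284] 301 185 41 52
[[ 0.46632038 -0.34373507  0.078     ]
 [ 0.46997001 -0.34224375  0.078     ]
 [ 0.47366443 -0.34073412  0.078     ]]
[[ 0.48713807 -0.33522834  0.078     ]]
orange 2134 [322.5 157.2] [ 0.4469 -0.3506] [ 473.  -341.2  105.5   62.    22.9]
green 1743 [318.3 174.6] [ 0.4576 -0.3499] [ 473.9 -341.2   84.8   49.8   21.5]
```

View pics/w3c.png

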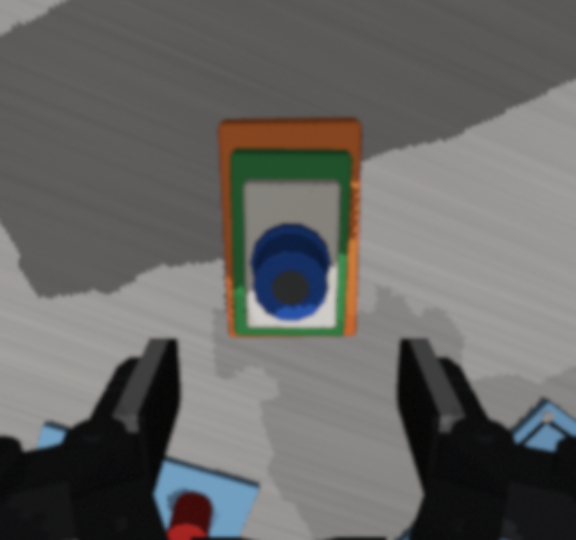

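The cap is centred on the stack at (0.474,-0.341), right under the TCP. Descend, grip and lift.

Request:
move_arm:
  claw: [60,60,60,60,60,60,20,20,20,20,20,20,20,20]
  xyz:
    - [0,0,-0.8]
    - [0,0,-1.4]
    - [0,0,-1.86]
    - [0,0,-1.86]
    - [0,0,-1.86]
    - [0,0,-1.86]
    - [0,0,-1.86]
    - [0,0,-1.86]
    - [0,0,-1.86]
    - [0,0,-1.86]
    - [0,0,-1.86]
    - [0,0,-1.86]
    - [0,0,-1.86]
    - [0,0,-1.86]
  delta_rot:
    - [0,0,0]
    - [0,0,0]
    - [0,0,0]
    - [0,0,0]
    - [0,0,0]
    - [0,0,0]
    - [0,0,0]
    - [0,0,0]
    - [0,0,0]
    - [0,0,0]
    - [0,0,0]
    - [0,0,0]
    - [0,0,0]
    - [0,0,0]
  grip_force: 30

```text
t: 4.3
eef_pos: [0.4745, -0.3415, 0.0576]
tool_rot: [[-0.927, -0.376, 0.001], [-0.376, 0.927, -0.001], [-0.001, -0.002, -1.0]]
wrist_force: [-1.5, 1.0, 8.5]
finger_gap: 0.317
```

Request:
move_arm:
  claw: [20,20,20,20,20,20,20,20,20,20,20,20,20,20,20,20,20,20,20,20]
  xyz:
    - [0,0,0.4]
    - [0,0,1.0]
    - [0,0.2,1.7]
    - [-0.05,0.9,2]
    - [-0.1,1.8,2]
    - [-0.14,2.7,2]
    - [-0.18,3.6,2]
    - [-0.23,4.5,2]
    - [-0.28,5.4,2]
    - [-0.32,6.3,2]
    - [-0.37,7.2,2]
    - [-0.42,8.1,2]
    - [-0.46,9,2]
    - [-0.5,9.9,2]
    - [-0.55,10.8,2]
    - [-0.6,11.7,2]
    - [-0.64,12.6,2]
    - [-0.69,13.5,2]
    - [-0.74,14.3,2]
    - [-0.8,15,2]
  delta_rot:
    - [0,0,0]
    - [0,0,0]
    - [0,0,0]
    - [0,0,0]
    - [0,0,0]
    - [0,0,0]
    - [0,0,0]
    - [0,0,0]
    - [0,0,0]
    - [0,0,0]
    - [0,0,0]
    - [0,0,0]
    - [0,0,0]
    - [0,0,0]
    - [0,0,0]
    - [0,0,0]
    - [0,0,0]
    - [0,0,0]
    - [0,0,0]
    - [0,0,0]

```text
t: 5.97
eef_pos: [0.4417, 0.2612, 0.137]
tool_rot: [[-0.926, -0.376, 0.001], [-0.376, 0.926, 0.0], [-0.001, 0.0, -1.0]]
wrist_force: [1.0, -0.5, -0.9]
finger_gap: 0.316
```

Request:
move_arm:
  claw: [20,20,20,20,20,20,20]
  xyz:
    - [-0.05,0.8,0]
    - [-0.05,1.3,0]
    - [-0.05,1.3,0]
    - [-0.05,1.3,0]
    - [-0.05,1.3,0]
    - [-0.05,1.3,0]
    - [-0.05,1.3,0]
  delta_rot:
    - [0,0,0]
    - [0,0,0]
    - [0,0,0]
    - [0,0,0]
    - [0,0,0]
    - [0,0,0]
    - [0,0,0]

```text
t: 6.55
eef_pos: [0.4402, 0.3101, 0.1367]
tool_rot: [[-0.927, -0.375, 0.0], [-0.375, 0.927, -0.0], [-0.0, -0.0, -1.0]]
wrist_force: [0.2, 0.6, -0.7]
finger_gap: 0.319
```

Run:
```python
from m import *
st,im=save("wrist","w4"); print(st['t'],st['eef_pos'],st['finger_gap'],st['wrist_force'])
rep(im,st,"yel",.008)
rep(im,st,"cap",.008)
cv2.imwrite("pics/w4c.png",im[:,:,::-1])
```

```text
6.55 [0.440155   0.31010283 0.13669017] 0.319371167459328 [ 0.24949218  0.57282222 -0.74497511]
yel 2679 [337.3 192.1] [0.4406 0.327 ] [439.9 322.9  73.3  73.1 -80.3]
yel 846 [333.4 194.8] [0.4442 0.3247] [444.1 324.9  34.4  28.1 -59.8]
cap 3392 [319.9 265.1] [0.5164 0.3408] [521.5 342.9  90.8  60.5  22. ]
```

View pics/w4c.png

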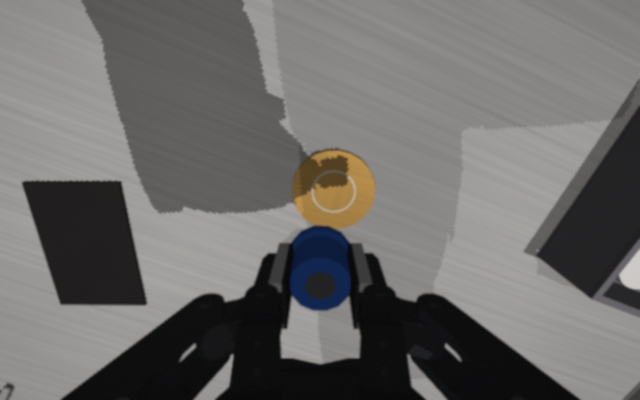

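Disc centre is (0.440,0.3225), and the ring at (333,191) agrees. The cap is held centred. Shift, lower, release and rise.

Request:
move_arm:
  claw: [20,20,20,20,20,20,20,20,20,20,20,20,20]
  xyz:
    - [0,0.31,0]
    - [0,0.31,-0.7]
    - [0,0.31,-1.4]
    - [0,0.31,-2.1]
    - [0,0.31,-2.5]
    - [0,0.31,-2.7]
    - [0,0.31,-2.8]
    - [0,0.31,-2.85]
    - [0,0.31,-2.9]
    - [0,0.31,-2.93]
    - [0,0.31,-2.96]
    - [0,0.31,-2.96]
    - [0,0.31,-2.96]
  delta_rot:
    - [0,0,0]
    - [0,0,0]
    - [0,0,0]
    - [0,0,0]
    - [0,0,0]
    - [0,0,0]
    - [0,0,0]
    - [0,0,0]
    - [0,0,0]
    - [0,0,0]
    - [0,0,0]
    - [0,0,0]
    - [0,0,0]

```text
t: 7.68
eef_pos: [0.4402, 0.3234, 0.0184]
tool_rot: [[-0.927, -0.376, 0.0], [-0.376, 0.927, 0.0], [-0.001, 0.0, -1.0]]
wrist_force: [-0.7, -0.2, -0.2]
finger_gap: 0.317
```

Request:
move_arm:
  claw: [20,20,20,30,40,60,60,60,60,60,60,60,60]
  xyz:
    - [0,0,-0.02]
    - [0,0,-0.02]
    - [0,0,-0.02]
    - [0,0,-0.02]
    - [0,0,-0.02]
    - [0,0,-0.02]
    - [0,0,-0.02]
    - [0,0,-0.02]
    - [0,0,0.4]
    - [0,0,1.2]
    - [0,0,2.0]
    - [0,0,2.8]
    - [0,0,3.2]
  delta_rot:
    - [0,0,0]
    - [0,0,0]
    - [0,0,0]
    - [0,0,0]
    - [0,0,0]
    - [0,0,0]
    - [0,0,0]
    - [0,0,0]
    - [0,0,0]
    - [0,0,0]
    - [0,0,0]
    - [0,0,0]
    - [0,0,0]

```text
t: 8.77
eef_pos: [0.4408, 0.3238, 0.1497]
tool_rot: [[-0.927, -0.376, 0.003], [-0.376, 0.927, 0.002], [-0.004, 0.0, -1.0]]
wrist_force: [-0.3, 0.5, 0.7]
finger_gap: 0.704
```

Run:
```python
from m import *
st,im=save("wrist","w5"); print(st['t'],st['eef_pos'],st['finger_gap'],st['wrist_force'])
rep(im,st,"yel",.008,close=25)
m=masks(im)["cap"]
for b,a,c in blobs(m,300):
    x,y,w,h=cv2.boundingRect(outl(b).astype(int)); print(c,x,y,w,h,onz("wrist",[[x+w/2,y+h-1]],.038,st)-[.0134,.0054,0])
cv2.imwrite("pics/w5c.png",im[100:350,160:480,::-1])
```

```text
8.7667 [0.44082343 0.32379109 0.14966209] 0.7038637040799304 [-0.27905941  0.52981882  0.70744409]
yel 2714 [319.8 179. ] [0.4396 0.3231] [441.  323.   73.5  73.  -22.4]
[319.81279621 183.58886256] 304 166 33 40 [[0.43943249 0.32363879 0.038     ]]
```

View pics/w5c.png

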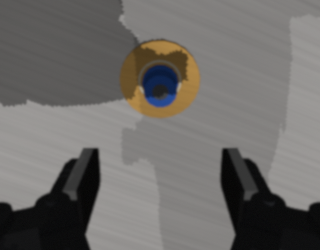

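The cap stands upright, centred on the disc to about 1.5 mm. Back to the stack for the white plate.

Request:
move_arm:
  claw: [60,60,60,60,60,60,60,60,60,60,60,60,60,60,60,60,60,60,60,60]
  xyz:
    - [0.05,-0.9,0]
    - [0.1,-1.9,0]
    - [0.15,-2.9,0]
    - [0.2,-3.9,0]
    - [0.25,-4.9,0]
    - [0.3,-5.9,0]
    - [0.35,-6.9,0]
    - [0.4,-7.9,0]
    - [0.45,-8.9,0]
    - [0.5,-9.9,0]
    - [0.55,-10.9,0]
    - [0.6,-11.9,0]
    - [0.65,-12.9,0]
    - [0.7,-13.9,0]
    - [0.75,-14.9,0]
    - [0.8,-15.8,-0.2]
    - [0.83,-16.62,-0.4]
    - [0.83,-16.62,-0.6]
    - [0.83,-16.62,-0.6]
    - [0.83,-16.62,-0.6]
  delta_rot:
    - [0,0,0]
    - [0,0,0]
    - [0,0,0]
    - [0,0,0]
    - [0,0,0]
    - [0,0,0]
    - [0,0,0]
    - [0,0,0]
    - [0,0,0]
    - [0,0,0]
    - [0,0,0]
    - [0,0,0]
    - [0,0,0]
    - [0,0,0]
    - [0,0,0]
    - [0,0,0]
    - [0,0,0]
    - [0,0,0]
    - [0,0,0]
    - [0,0,0]

```text
t: 10.48
eef_pos: [0.4728, -0.3408, 0.1215]
tool_rot: [[-0.927, -0.375, -0.001], [-0.375, 0.927, 0.001], [0.001, 0.002, -1.0]]
wrist_force: [0.2, 0.1, -0.4]
finger_gap: 0.705
```

Request:
move_arm:
  claw: [60,60,60]
  xyz:
    - [0,0,0]
    - [0,0,0]
    - [0,0,0]
  delta_rot:
    - [0,0,0]
    - [0,0,0]
    - [0,0,0]

```text
t: 10.73
eef_pos: [0.4735, -0.3407, 0.1227]
tool_rot: [[-0.926, -0.377, 0.001], [-0.377, 0.926, -0.001], [-0.0, -0.001, -1.0]]
wrist_force: [-0.7, 0.2, 0.7]
finger_gap: 0.707
```

Run:
```python
from m import *
st,im=save("wrist","w6"); print(st['t'],st['eef_pos'],st['finger_gap'],st['wrist_force'])
rep(im,st,"orange",.022); rep(im,st,"green",.038)
# white: region enclosed by green outline and not green/orange
g=masks(im)["green"].astype(np.uint8); b=max(blobs(g,300),key=lambda t:t[1])[0]
f=np.zeros_like(g); cv2.fillPoly(f,[cv2.convexHull(outl(b).astype(np.int32))],1)
hsv=cv2.cvtColor(im,cv2.COLOR_RGB2HSV); w=(f>0)&(hsv[...,1]<70)&(hsv[...,2]>80)
for q,a,c in blobs(w,300): print(a,c,rect(onz("wrist",outl(q),.048,st)))
cv2.imwrite("pics/w6c.png",cv2.resize(im[60:360,160:480,::-1],None,fx=1.6,fy=1.6))
```

```text
10.7333 [ 0.47353911 -0.34072672  0.1227482 ] 0.7068312206759756 [-0.72616195  0.23666293  0.67506763]
orange 2294 [321.5 160.7] [ 0.4467 -0.3506] [ 472.7 -341.2  105.5   62.2   22.8]
green 1915 [317.4 178.7] [ 0.4572 -0.3497] [ 473.7 -341.2   84.9   49.8   21.6]
4668 [320.30205656 205.28920308] [ 474.5 -340.3   67.9   40.3   21.9]
```

View pics/w6c.png

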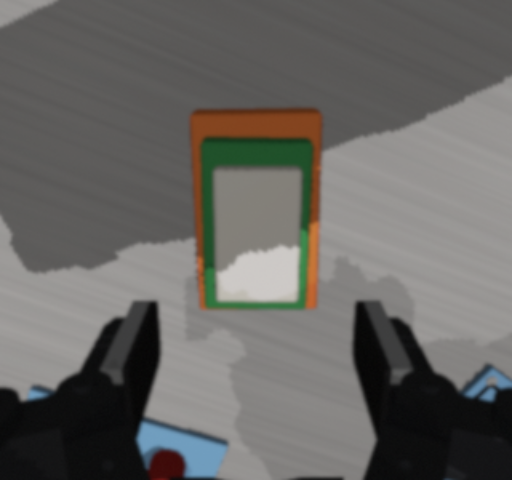

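Request:
move_arm:
  claw: [60,60,60,60,60,60,60,25,25,25,25,25,25,25,25]
  xyz:
    - [0.02,0.01,-0.7]
    - [0.02,0.01,-1.4]
    - [0.02,0.01,-1.8]
    - [0.02,0.01,-1.95]
    - [0.02,0.01,-2.05]
    - [0.02,0.01,-2.07]
    - [0.02,0.01,-2.07]
    - [0.02,0.01,-2.07]
    - [0.02,0.01,-2.07]
    - [0.02,0.01,-2.07]
    - [0.02,0.01,-2.07]
    - [0.02,0.01,-2.07]
    - [0.02,0.01,-2.07]
    - [0.02,0.01,-2.07]
    - [0.02,0.01,-2.07]
  delta_rot:
    - [0,0,0]
    - [0,0,0]
    - [0,0,0]
    - [0,0,0]
    - [0,0,0]
    - [0,0,0]
    - [0,0,0]
    - [0,0,0]
    - [0,0,0]
    - [0,0,0]
    - [0,0,0]
    - [0,0,0]
    - [0,0,0]
    - [0,0,0]
    - [0,0,0]
  grip_force: 30

```text
t: 12.03
eef_pos: [0.4745, -0.3414, 0.0404]
tool_rot: [[-0.927, -0.376, 0.001], [-0.376, 0.927, -0.001], [-0.001, -0.002, -1.0]]
wrist_force: [-0.5, 0.5, 7.8]
finger_gap: 0.454
```

White is gripped (39 mm). Carry it to a free spot at (0.43,-0.17), turned to the bed's direction.

Request:
move_arm:
  claw: [25,25,25,25,25,25,25,25,25,25,25,25,25,25,25,25,25,25,25,25]
  xyz:
    - [0,0,0.4]
    - [0,0,1.0]
    - [0,0.2,1.5]
    - [-0.2,0.9,1.5]
    - [-0.45,1.7,1.5]
    - [-0.65,2.5,1.5]
    - [-0.85,3.3,1.5]
    - [-1.0,3.9,1.5]
    - [-1.1,4.28,1.4]
    - [-1.1,4.28,1.1]
    - [-1.1,4.28,0.8]
    - [-1.1,4.28,0.5]
    - [-1.1,4.28,0.2]
    - [-1.1,4.28,-0.1]
    - [-1.1,4.28,-0.4]
    - [-1.1,4.28,-0.6]
    - [-1.1,4.28,-0.75]
    - [-1.1,4.28,-0.85]
    - [-1.1,4.28,-0.9]
    - [-1.1,4.28,-0.9]
  delta_rot:
    - [0,0,0]
    - [0,0,0]
    - [0,0,0]
    - [0,0,-1]
    - [0,0,-2]
    - [0,0,-3]
    - [0,0,-4]
    - [0,0,-5]
    - [0,0,-6.1]
    - [0,0,-6.1]
    - [0,0,-6.1]
    - [0,0,-6.1]
    - [0,0,-6.1]
    - [0,0,-6.1]
    - [0,0,-6.1]
    - [0,0,-6.1]
    - [0,0,-6.1]
    - [0,0,-6.1]
    - [0,0,-6.1]
    - [0,0,-6.1]

```text
t: 13.7
eef_pos: [0.4301, -0.1699, 0.0033]
tool_rot: [[-0.968, 0.251, -0.0], [0.251, 0.968, -0.0], [0.0, -0.0, -1.0]]
wrist_force: [1.0, 0.2, -0.1]
finger_gap: 0.457
```

Request:
move_arm:
  claw: [25,25,25,25,40,60,60,60,60,60,60,60,60,60,60]
  xyz:
    - [0,0,-0.03]
    - [0,0,-0.05]
    - [0,0,-0.05]
    - [0,0,-0.05]
    - [0,0,-0.05]
    - [0,0,-0.05]
    - [0,0,-0.05]
    - [0,0,-0.05]
    - [0,0,0.3]
    - [0,0,1.0]
    - [0,0,1.8]
    - [0,0,2.4]
    - [0,0,2.5]
    - [0,0,2.5]
    - [0,0,2.5]
  delta_rot:
    - [0,0,0]
    - [0,0,0]
    - [0,0,0]
    - [0,0,0]
    - [0,0,0]
    - [0,0,0]
    - [0,0,0]
    - [0,0,0]
    - [0,0,0]
    - [0,0,0]
    - [0,0,0]
    - [0,0,0]
    - [0,0,0]
    - [0,0,0]
    - [0,0,0]

```text
t: 14.95
eef_pos: [0.4298, -0.1697, 0.1027]
tool_rot: [[-0.968, 0.251, -0.0], [0.251, 0.968, 0.0], [0.0, 0.0, -1.0]]
wrist_force: [-0.2, 0.5, -1.2]
finger_gap: 0.706
```

Run:
```python
from m import *
st,im=save("wrist","w7"); print(st['t'],st['eef_pos'],st['finger_gap'],st['wrist_force'])
cv2.imwrite("pics/w7c.png",im[:,:,::-1])
```

```text
14.95 [ 0.4298255  -0.16971567  0.10269459] 0.7059752113544304 [-0.24209187  0.45348222 -1.23286078]
```

View pics/w7c.png

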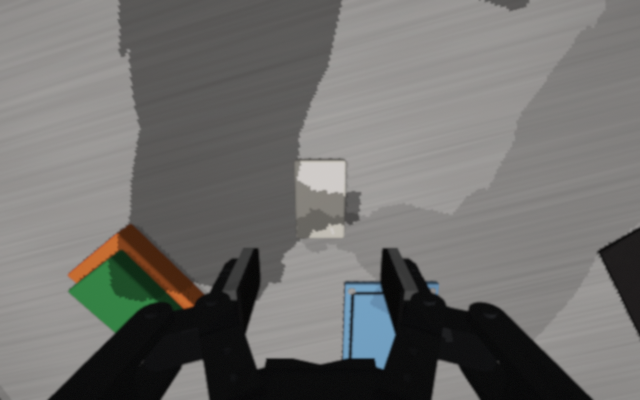

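White lies flat and square at (320,198), off the bed. Now the green plate.

Request:
move_arm:
  claw: [75,75,75,75,75,75,75,75,75,75,75,75,75,75,75,75,75,75]
  xyz:
    - [0.2,-0.8,0]
    - [0.4,-1.6,0]
    - [0.6,-2.4,0]
    - [0.8,-3.2,0]
    - [1.0,-3.9,0]
    - [1.1,-4.29,0]
    - [1.1,-4.29,0]
    - [1.1,-4.29,0]
    - [1.1,-4.29,0]
    - [1.1,-4.29,0]
    - [1.1,-4.29,-0.5]
    - [1.1,-4.29,-1.0]
    - [1.1,-4.29,-1.4]
    - [1.1,-4.29,-1.65]
    - [1.1,-4.29,-1.8]
    - [1.1,-4.29,-1.9]
    - [1.1,-4.29,-1.95]
    - [1.1,-4.29,-1.95]
  delta_rot:
    - [0,0,1]
    - [0,0,2]
    - [0,0,3]
    - [0,0,4]
    - [0,0,5]
    - [0,0,6.05]
    - [0,0,6.05]
    - [0,0,6.05]
    - [0,0,6.05]
    - [0,0,6.05]
    - [0,0,6.05]
    - [0,0,6.05]
    - [0,0,6.05]
    - [0,0,6.05]
    - [0,0,6.05]
    - [0,0,6.05]
    - [0,0,6.05]
    - [0,0,6.05]

```text
t: 16.5
eef_pos: [0.4742, -0.3415, 0.0255]
tool_rot: [[-0.929, -0.371, 0.0], [-0.371, 0.929, -0.0], [-0.0, -0.0, -1.0]]
wrist_force: [0.0, -0.1, 0.1]
finger_gap: 0.882
```

Request:
move_arm:
  claw: [35,35,35,35,35,35,35,35]
  xyz:
    - [0,0,0]
    - [0,0,0]
    - [0,0,0]
    - [0,0,0]
    - [0,0,0]
    - [0,0,0]
    - [0,0,0]
    - [0,0,0]
  delta_rot:
    - [0,0,0]
    - [0,0,0]
    - [0,0,0]
    - [0,0,0]
    - [0,0,0]
    - [0,0,0]
    - [0,0,0]
    - [0,0,0]
  grip_force: 30

```text
t: 17.17
eef_pos: [0.4743, -0.3418, 0.0261]
tool_rot: [[-0.929, -0.371, 0.001], [-0.371, 0.929, -0.001], [-0.0, -0.001, -1.0]]
wrist_force: [-0.7, 0.9, 5.2]
finger_gap: 0.596
```

Request:
move_arm:
  claw: [35,35,35,35,35,35,35,35,35,35,35,35,35,35,35,35,35,35,35,35]
  xyz:
    - [0,0,0.4]
    - [0,0,1.0]
    - [0,0.2,1.7]
    - [0.2,0.9,2]
    - [0.4,1.7,2]
    - [0.6,2.6,2]
    - [0.85,3.5,2]
    - [1.05,4.4,2]
    - [1.3,5.3,2]
    - [1.5,6.2,2]
    - [1.7,7.1,2]
    - [1.95,8,2]
    - [2.15,8.9,2]
    - [2.35,9.7,2]
    - [2.5,10.4,2]
    - [2.65,11,2]
    - [2.75,11.4,2]
    - [2.8,11.55,2]
    - [2.8,11.55,2]
    - [2.8,11.55,2]
  delta_rot:
    - [0,0,0]
    - [0,0,0]
    - [0,0,0]
    - [0,0,0]
    - [0,0,0]
    - [0,0,0]
    - [0,0,0]
    - [0,0,0]
    - [0,0,0]
    - [0,0,0]
    - [0,0,0]
    - [0,0,0]
    - [0,0,0]
    - [0,0,0]
    - [0,0,0]
    - [0,0,0]
    - [0,0,0]
    - [0,0,0]
    - [0,0,0]
    - [0,0,0]

```text
t: 18.83
eef_pos: [0.5859, 0.1201, 0.1054]
tool_rot: [[-0.929, -0.371, 0.0], [-0.371, 0.929, -0.0], [0.0, -0.0, -1.0]]
wrist_force: [-0.0, 0.5, -1.1]
finger_gap: 0.596
```

Run:
```python
from m import *
st,im=save("wrist","w8"); print(st['t'],st['eef_pos'],st['finger_gap'],st['wrist_force'])
st2,im2=save("scene","s8")
cv2.imwrite("pics/w8c.png",np.vstack([im[:,:,::-1][0:360],im2[100:340,:,::-1]]))
```

```text
18.8333 [0.585935   0.12007473 0.10538837] 0.5957673590159551 [-0.03044371  0.53678818 -1.14617786]
```

View pics/w8c.png

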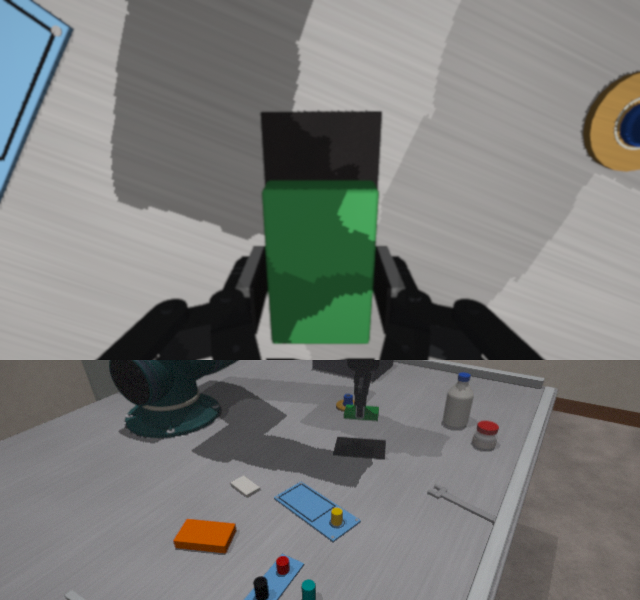

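The mat's near edge spans (262,112)-(381,112), with the green plate held square above it. Checking the mat centre from that edge.

Run:
```python
from m import *
st=read_state()
p=onz("wrist",[[262,112],[381.5,112]],.004,st); print(p.round(4)); e=p[1]-p[0]; print(np.linalg.norm(e),np.degrees(np.arctan2(e[1],e[0])))
n=np.array([e[1],-e[0]])/np.linalg.norm(e[:2]); print(p[:,:2].mean(0)+n*.068)
im=cv2.imread("pics/w8.png")[:,:,::-1]
print([onz("wrist",[q],.038,st)[0].round(4) for q in ([[262,183]][0],[379,183])])
```

```text
[[0.541  0.0546 0.004 ]
 [0.5078 0.1378 0.004 ]]
0.08956049243700663 111.75321975841563
[0.58756181 0.12141802]
[array([0.5819, 0.0744, 0.038 ]), array([0.5518, 0.1497, 0.038 ])]
```

Request:
move_arm:
  claw: [35,35,35,35,35,35,35,35,35,35,45,75,75,75,75,75,75,75,75,75]
  xyz:
    - [0.02,0.01,-0.6]
    - [0.02,0.01,-1.2]
    - [0.02,0.01,-1.7]
    - [0.02,0.01,-2.1]
    - [0.02,0.01,-2.3]
    - [0.02,0.01,-2.38]
    - [0.02,0.01,-2.42]
    - [0.02,0.01,-2.44]
    - [0.02,0.01,-2.44]
    - [0.02,0.01,-2.44]
    - [0.02,0.01,-2.44]
    - [0.02,0.01,-2.44]
    - [0.02,0.01,-2.44]
    - [0.02,0.01,-2.44]
    - [0.02,0.01,-2.1]
    - [0.02,0.01,-1.4]
    - [0.02,0.01,-0.7]
    - [0.02,0.01,0]
    - [0.02,0.01,0.5]
    - [0.02,0.01,0.5]
  delta_rot:
    - [0,0,0]
    - [0,0,0]
    - [0,0,0]
    - [0,0,0]
    - [0,0,0]
    - [0,0,0]
    - [0,0,0]
    - [0,0,0]
    - [0,0,0]
    - [0,0,0]
    - [0,0,0]
    - [0,0,0]
    - [0,0,0]
    - [0,0,0]
    - [0,0,0]
    - [0,0,0]
    - [0,0,0]
    - [0,0,0]
    - [0,0,0]
    - [0,0,0]

```text
t: 20.6
eef_pos: [0.5886, 0.1211, 0.1295]
tool_rot: [[-0.929, -0.371, 0.006], [-0.371, 0.929, 0.0], [-0.006, -0.002, -1.0]]
wrist_force: [0.1, 0.1, 0.1]
finger_gap: 0.88
```

Run:
```python
from m import *
st,im=save("wrist","w9"); print(st['t'],st['eef_pos'],st['finger_gap'],st['wrist_force'])
rep(im,st,"green",.020)
m=masks(im)["green"]|masks(im)["mat"]
p=outl(max(blobs(masks(im)["mat"][:260],300),key=lambda t:t[1])[0]); print(p.min(0),p.max(0))
cv2.imwrite("pics/w9c.png",im[60:360,120:520,::-1])
```

```text
20.6 [0.58863674 0.12110453 0.12949363] 0.8800480998225132 [0.09162981 0.10793237 0.10500447]
green 6148 [320.8 186.5] [0.5848 0.1199] [587.8 120.9  87.4  52.3  21.6]
[266. 105.] [375. 250.]
```

View pics/w9c.png

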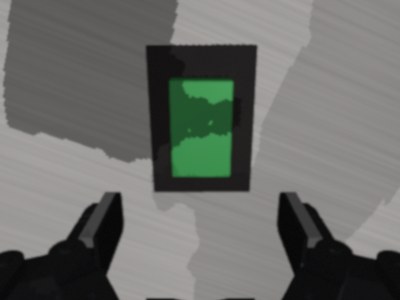

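Green lies flat in the middle of the mat. Now for the orange plate.

Request:
move_arm:
  claw: [85,85,85,85,85,85,85,85,85,85,85,85,85,85,85,85,85,85]
  xyz:
    - [-0.2,-0.8,0]
    - [-0.4,-1.6,0]
    - [-0.6,-2.5,0]
    - [-0.85,-3.4,0]
    - [-1.05,-4.3,0]
    - [-1.3,-5.2,0]
    - [-1.5,-6.1,0]
    - [-1.75,-7,0]
    - [-1.95,-7.9,0]
    - [-2.2,-8.8,0]
    - [-2.4,-9.7,0]
    - [-2.6,-10.5,0]
    - [-2.75,-11.1,-0.1]
    - [-2.85,-11.45,-0.2]
    - [-2.88,-11.56,-0.3]
    - [-2.88,-11.56,-0.3]
    - [-2.88,-11.56,-0.3]
    - [-2.88,-11.56,-0.3]
  delta_rot:
    - [0,0,0.15]
    - [0,0,0.15]
    - [0,0,0.15]
    - [0,0,0.15]
    - [0,0,0.15]
    - [0,0,0.15]
    - [0,0,0.15]
    - [0,0,0.15]
    - [0,0,0.15]
    - [0,0,0.15]
    - [0,0,0.15]
    - [0,0,0.15]
    - [0,0,0.15]
    - [0,0,0.15]
    - [0,0,0.15]
    - [0,0,0.15]
    - [0,0,0.15]
    - [0,0,0.15]

```text
t: 22.15
eef_pos: [0.472, -0.3401, 0.1133]
tool_rot: [[-0.922, -0.387, -0.0], [-0.387, 0.922, 0.0], [-0.0, 0.0, -1.0]]
wrist_force: [-0.9, -0.3, 0.4]
finger_gap: 0.997
```

Run:
```python
from m import *
st,im=save("wrist","w10"); print(st['t'],st['eef_pos'],st['finger_gap'],st['tool_rot'][:,1])
rep(im,st,"orange",.022)
b=outl(max(blobs(masks(im)["orange"],300),key=lambda t:t[1])[0]); print(b.min(0),b.max(0))
```

```text
22.15 [ 0.47197656 -0.34011785  0.11329415] 0.9967722558969644 [-3.86569473e-01  9.22260165e-01  4.81331047e-04]
orange 10137 [318.5 194. ] [ 0.4686 -0.3429] [ 473.1 -341.   105.6   62.3   22.8]
[277. 132.] [360. 259.]
```

Request:
move_arm:
  claw: [85,85,85,85,85,85,85,85,85,85,45,45,45,45,45,45,45,45]
  xyz:
    - [0.03,-0.02,-0.4]
    - [0.03,-0.02,-0.9]
    - [0.03,-0.02,-1.4]
    - [0.03,-0.02,-1.8]
    - [0.03,-0.02,-2.2]
    - [0.03,-0.02,-2.5]
    - [0.03,-0.02,-2.65]
    - [0.03,-0.02,-2.72]
    - [0.03,-0.02,-2.74]
    - [0.03,-0.02,-2.74]
    - [0.03,-0.02,-2.74]
    - [0.03,-0.02,-2.74]
    - [0.03,-0.02,-2.74]
    - [0.03,-0.02,-2.74]
    - [0.03,-0.02,-2.74]
    - [0.03,-0.02,-2.74]
    - [0.03,-0.02,-2.74]
    - [0.03,-0.02,-2.74]
  delta_rot:
    - [0,0,0]
    - [0,0,0]
    - [0,0,0]
    - [0,0,0]
    - [0,0,0]
    - [0,0,0]
    - [0,0,0]
    - [0,0,0]
    - [0,0,0]
    - [0,0,0]
    - [0,0,0]
    - [0,0,0]
    - [0,0,0]
    - [0,0,0]
    - [0,0,0]
    - [0,0,0]
    - [0,0,0]
    - [0,0,0]
  grip_force: 40

```text
t: 23.7
eef_pos: [0.4731, -0.3424, 0.0046]
tool_rot: [[-0.923, -0.385, 0.001], [-0.385, 0.923, -0.001], [-0.001, -0.001, -1.0]]
wrist_force: [-1.0, 2.2, 8.0]
finger_gap: 0.739
```

Request:
move_arm:
  claw: [45,45,45,45,45,45,45,45,45,45,45,45,45,45,45,45,45,45]
  xyz:
    - [0,0,0.3]
    - [0,0,0.8]
    - [0,0,1.4]
    - [0,0,2]
    - [0.3,0.5,2.25]
    - [0.6,1.1,2.25]
    - [0.95,1.7,2.25]
    - [1.3,2.3,2.25]
    - [1.65,2.9,2.25]
    - [2,3.5,2.25]
    - [2.3,4.1,2.25]
    - [2.6,4.5,2.25]
    - [2.75,4.8,2.25]
    - [2.84,4.92,2.25]
    - [2.84,4.92,2.25]
    - [2.84,4.92,2.25]
    - [2.84,4.92,2.25]
    - [2.84,4.92,2.25]
  delta_rot:
    - [0,0,0]
    - [0,0,0]
    - [0,0,0]
    - [0,0,0]
    - [0,0,-0.7]
    - [0,0,-1.4]
    - [0,0,-2.1]
    - [0,0,-2.8]
    - [0,0,-3.5]
    - [0,0,-4.2]
    - [0,0,-4.9]
    - [0,0,-5.6]
    - [0,0,-6]
    - [0,0,-6.19]
    - [0,0,-6.19]
    - [0,0,-6.19]
    - [0,0,-6.19]
    - [0,0,-6.19]

```text
t: 25.2
eef_pos: [0.5861, -0.1461, 0.0938]
tool_rot: [[-0.968, 0.25, -0.0], [0.25, 0.968, -0.0], [-0.0, -0.0, -1.0]]
wrist_force: [0.1, -0.1, -0.7]
finger_gap: 0.735
```

Run:
```python
from m import *
st,im=save("wrist","w11"); print(st['t'],st['eef_pos'],st['finger_gap'],st['tool_rot'][:,1])
for k,z in(("ltblue",.006),("orange",.114)):
    for b,a,c in blobs(masks(im)[k],200):
        o=outl(b); h=cv2.approxPolyDP(cv2.convexHull(o.astype(np.int32)),4,True)[:,0]; print(k,a,h.tolist(),onz("wrist",h,z,st).round(4)[:,:2].tolist())
cv2.imwrite("pics/w11c.png",im[0:400,:,::-1])
```

```text
25.2 [ 0.58611978 -0.1460628   0.09377679] 0.7346342219646407 [ 2.50125777e-01  9.68213346e-01 -1.11720997e-04]
ltblue 1213 [[379, 118], [267, 159], [266, 118]] [[0.5362, -0.0903], [0.5447, -0.1764], [0.5161, -0.1682]]
ltblue 2381 [[368, 136], [367, 159], [280, 159], [278, 133]] [[0.5467, -0.1005], [0.5632, -0.1046], [0.5471, -0.1671], [0.5284, -0.163]]
ltblue 2776 [[175, 307], [79, 359], [53, 344], [39, 325], [149, 292], [166, 292]] [[0.6509, -0.295], [0.6843, -0.4085], [0.6621, -0.4236], [0.6392, -0.4248], [0.6308, -0.3108], [0.6344, -0.2964]]
orange 27223 [[386, 163], [395, 173], [379, 366], [262, 367], [245, 172], [255, 162]] [[0.5395, -0.1076], [0.5444, -0.1049], [0.6417, -0.1302], [0.6275, -0.1875], [0.5291, -0.1628], [0.5262, -0.1577]]
```

View pics/w11c.png

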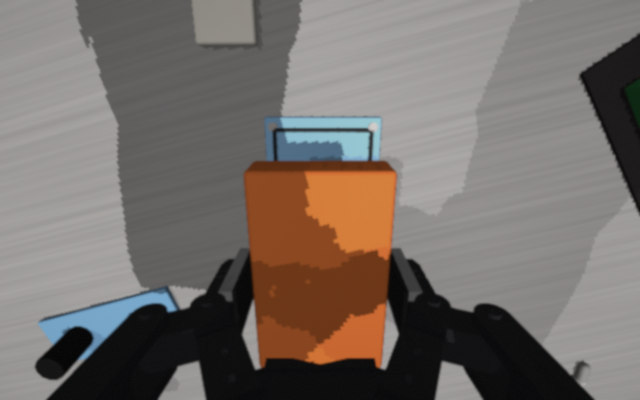

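Bed and outline are visible behind the plate: outline corners about (275,129) and (372,129). Computing the outline centre from them.

Run:
```python
from m import *
st=read_state(); im=cv2.imread("pics/w11.png"); g=cv2.cvtColor(im,cv2.COLOR_BGR2GRAY).astype(float)
col=g[110:160,300:350].mean(1); print("rows",[int(x) for x in col[:35]])
row=g[135:155].mean(0); print("L",[int(x) for x in row[260:290]]); print("R",[int(x) for x in row[355:390]])
def cen(a,lo): 
    w=np.clip(a.max()-a,0,None); return lo+(w*np.arange(len(a))).sum()/w.sum()
v=cen(col[14:26]-0,124); print("v",v)
x=np.array([.968,-.251])
for vv in (v,):
    p=onz("wrist",[[275,vv],[372,vv]],.006,st)[:,:2]; print(p,np.linalg.norm(p[1]-p[0])); print("centre",p.mean(0)+x*.056, p.mean(0)+x*.0555)
```

```text
rows [165, 165, 165, 165, 162, 153, 139, 142, 164, 178, 181, 182, 182, 182, 182, 181, 175, 151, 101, 58, 62, 100, 144, 171, 180, 181, 181, 181, 181, 180, 175, 161, 143, 125, 117]
L [98, 98, 98, 98, 97, 96, 99, 102, 104, 104, 103, 98, 83, 57, 33, 31, 53, 79, 96, 102, 103, 104, 103, 104, 105, 110, 119, 127, 131, 132]
R [184, 184, 184, 184, 184, 184, 184, 185, 185, 185, 185, 182, 170, 139, 94, 61, 66, 107, 150, 175, 183, 185, 184, 178, 166, 157, 158, 162, 164, 164, 164, 164, 164, 164, 164]
v 129.57632145614107
[[ 0.52556851 -0.16435181]
 [ 0.54298749 -0.09675466]] 0.06980542153171347
centre [ 0.588486   -0.14460924] [ 0.588002   -0.14448374]
```

Request:
move_arm:
  claw: [45,45,45,45,45,45,45,45,45,45,55,85,85,85,85,85,85,85,85,85]
  xyz:
    - [0.01,0.02,-0.5]
    - [0.01,0.02,-1.0]
    - [0.01,0.02,-1.5]
    - [0.01,0.02,-1.8]
    - [0.01,0.02,-1.95]
    - [0.01,0.02,-2.03]
    - [0.01,0.02,-2.07]
    - [0.01,0.02,-2.09]
    - [0.01,0.02,-2.1]
    - [0.01,0.02,-2.1]
    - [0.01,0.02,-2.1]
    - [0.01,0.02,-2.1]
    - [0.01,0.02,-2.1]
    - [0.01,0.02,-2.1]
    - [0.01,0.02,-1.8]
    - [0.01,0.02,-1.2]
    - [0.01,0.02,-0.6]
    - [0.01,0.02,0.4]
    - [0.01,0.02,0.8]
    - [0.01,0.02,0.8]
  delta_rot:
    - [0,0,0]
    - [0,0,0]
    - [0,0,0]
    - [0,0,0]
    - [0,0,0]
    - [0,0,0]
    - [0,0,0]
    - [0,0,0]
    - [0,0,0]
    - [0,0,0]
    - [0,0,0]
    - [0,0,0]
    - [0,0,0]
    - [0,0,0]
    - [0,0,0]
    - [0,0,0]
    - [0,0,0]
    - [0,0,0]
    - [0,0,0]
    - [0,0,0]

```text
t: 26.92
eef_pos: [0.5887, -0.1453, 0.1299]
tool_rot: [[-0.968, 0.25, 0.006], [0.25, 0.968, -0.002], [-0.006, -0.001, -1.0]]
wrist_force: [1.0, 0.8, -0.6]
finger_gap: 0.994
```

Run:
```python
from m import *
st,im=save("wrist","w12"); print(st['t'],st['eef_pos'],st['finger_gap'])
rep(im,st,"orange",.028)
cv2.imwrite("pics/w12c.png",cv2.resize(im[90:290,220:420,::-1],None,fx=3,fy=3))
```

```text
26.9167 [ 0.58871213 -0.14530349  0.12992219] 0.9937959328936702
orange 9547 [320.1 187.1] [ 0.5831 -0.1443] [ 587.7 -145.3  103.8   63.9  -14.4]
```

View pics/w12c.png

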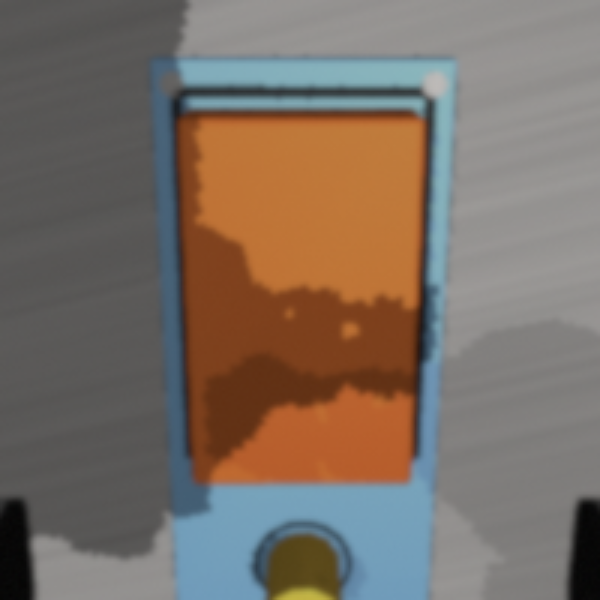

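Orange lies square in the outline. The near margin looks a little wide, so I measure the edges.

Run:
```python
from m import *
st,im=save("wrist","w13"); print(st['eef_pos'])
f=im.astype(float); 
sl=f[110:300,300:345].mean(1)
print([(110+i,*[int(c) for c in r]) for i,r in enumerate(sl[:25])]); print([(245+i,*[int(c) for c in r]) for i,r in enumerate(sl[135:150])])
for v in (160,200):
    r=f[v-6:v+6].mean(0); print(v,"L",[(u,*[int(c) for c in r[u]]) for u in range(272,290)],"R",[(u,*[int(c) for c in r[u]]) for u in range(352,368)])
x=np.array([.968,-.25]); o=np.array([.5875,-.1453])
for v,z in((118,.006),(119,.006),(120.5,.006),(125.5,.006),(127,.006),(127,.028),(128.5,.028),(251,.028)): print(v,z,((onz("wrist",[[320,v]],z,st)[0,:2]-o)@x*1000).round(2))
```

```text
[ 0.58791465 -0.14505414  0.12762923]
[(110, 122, 135, 145), (111, 117, 148, 165), (112, 127, 168, 181), (113, 133, 176, 186), (114, 133, 176, 187), (115, 133, 176, 187), (116, 133, 176, 187), (117, 133, 176, 187), (118, 130, 172, 183), (119, 117, 154, 164), (120, 88, 114, 121), (121, 58, 69, 73), (122, 49, 53, 55), (123, 66, 81, 86), (124, 97, 126, 134), (125, 121, 160, 171), (126, 127, 168, 178), (127, 117, 146, 154), (128, 97, 97, 98), (129, 92, 56, 41), (130, 115, 58, 26), (131, 152, 80, 36), (132, 179, 100, 47), (133, 189, 113, 53), (134, 191, 119, 57)]
[(245, 183, 94, 44), (246, 183, 94, 44), (247, 183, 94, 44), (248, 183, 95, 44), (249, 184, 95, 44), (250, 185, 96, 45), (251, 184, 98, 49), (252, 178, 104, 71), (253, 160, 122, 118), (254, 135, 147, 161), (255, 121, 159, 181), (256, 119, 162, 186), (257, 118, 162, 186), (258, 118, 162, 186), (259, 118, 161, 186)]
160 L [(272, 73, 93, 109), (273, 72, 97, 117), (274, 72, 98, 120), (275, 71, 98, 119), (276, 67, 92, 113), (277, 58, 77, 93), (278, 54, 55, 63), (279, 75, 44, 34), (280, 103, 53, 25), (281, 120, 62, 28), (282, 127, 66, 
[... 611 characters left out ...]
278, 65, 90, 109), (279, 55, 72, 87), (280, 57, 49, 54), (281, 84, 46, 29), (282, 109, 56, 25), (283, 122, 63, 28), (284, 126, 64, 29), (285, 127, 65, 29), (286, 127, 65, 29), (287, 127, 65, 29), (288, 127, 65, 29), (289, 127, 65, 29)] R [(352, 125, 63, 28), (353, 125, 63, 28), (354, 125, 63, 28), (355, 125, 64, 28), (356, 123, 62, 27), (357, 116, 59, 26), (358, 100, 50, 22), (359, 71, 36, 17), (360, 41, 27, 25), (361, 34, 44, 53), (362, 50, 69, 85), (363, 62, 87, 107), (364, 74, 103, 122), (365, 92, 125, 143), (366, 109, 144, 159), (367, 119, 145, 157)]
118 0.006 -58.35
119 0.006 -57.56
120.5 0.006 -56.36
125.5 0.006 -52.33
127 0.006 -51.12
127 0.028 -53.81
128.5 0.028 -52.7
251 0.028 51.53
```

Orange is centred to about 1 mm. Now fetch the white plate.

Request:
move_arm:
  claw: [60,60,60,60,60,60,60,60,60,60,60,60,60,60,60,60,60,60]
  xyz:
    - [-0.7,-0.1,0]
    - [-1.5,-0.22,0]
    - [-2.3,-0.35,0]
    - [-3.1,-0.5,0]
    - [-3.7,-0.58,0]
    - [-3.95,-0.615,-0.2]
    - [-3.95,-0.615,-0.6]
    - [-3.95,-0.615,-1.2]
    - [-3.95,-0.615,-1.8]
    - [-3.95,-0.615,-2.3]
    - [-3.95,-0.615,-2.6]
    - [-3.95,-0.615,-2.8]
    - [-3.95,-0.615,-2.95]
    - [-3.95,-0.615,-3.05]
    - [-3.95,-0.615,-3.1]
    - [-3.95,-0.615,-3.12]
    - [-3.95,-0.615,-3.12]
    - [-3.95,-0.615,-3.12]
  delta_rot:
    - [0,0,0]
    - [0,0,0]
    - [0,0,0]
    - [0,0,0]
    - [0,0,0]
    - [0,0,0]
    - [0,0,0]
    - [0,0,0]
    - [0,0,0]
    - [0,0,0]
    - [0,0,0]
    - [0,0,0]
    - [0,0,0]
    - [0,0,0]
    - [0,0,0]
    - [0,0,0]
    - [0,0,0]
    - [0,0,0]

```text
t: 28.52
eef_pos: [0.4291, -0.1694, 0.0013]
tool_rot: [[-0.968, 0.25, 0.001], [0.25, 0.968, -0.0], [-0.001, -0.0, -1.0]]
wrist_force: [0.8, -0.7, -0.4]
finger_gap: 0.706
```

Request:
move_arm:
  claw: [25,25,25,25,25,25,25,25,25]
  xyz:
    - [0,0,0]
    - [0,0,0]
    - [0,0,0]
    - [0,0,0]
    - [0,0,0]
    - [0,0,0]
    - [0,0,0]
    - [0,0,0]
    - [0,0,0]
  delta_rot:
    - [0,0,0]
    - [0,0,0]
    - [0,0,0]
    - [0,0,0]
    - [0,0,0]
    - [0,0,0]
    - [0,0,0]
    - [0,0,0]
    - [0,0,0]
  grip_force: 30

```text
t: 29.27
eef_pos: [0.429, -0.1694, 0.0014]
tool_rot: [[-0.968, 0.25, 0.001], [0.25, 0.968, -0.0], [-0.001, -0.0, -1.0]]
wrist_force: [-1.6, 0.3, 7.6]
finger_gap: 0.46
```

Request:
move_arm:
  claw: [25,25,25,25,25,25,25,25,25,25,25,25,25,25,25,25,25,25,25,25]
  xyz:
    - [0,0,0.4]
    - [0,0,1.0]
    - [0.2,0.03,1.6]
    - [0.8,0.12,1.8]
    - [1.6,0.24,1.8]
    - [2.4,0.36,1.8]
    - [3.1,0.47,1.8]
    - [3.6,0.55,1.8]
    - [3.9,0.6,1.8]
    - [3.96,0.6,1.7]
    - [3.96,0.6,1.5]
    - [3.96,0.6,1.3]
    - [3.96,0.6,1.1]
    - [3.96,0.6,0.95]
    - [3.96,0.6,0.85]
    - [3.96,0.6,0.78]
    - [3.96,0.6,0.74]
    - [3.96,0.6,0.72]
    - [3.96,0.6,0.72]
    - [3.96,0.6,0.72]
  delta_rot:
    - [0,0,0]
    - [0,0,0]
    - [0,0,0]
    - [0,0,0]
    - [0,0,0]
    - [0,0,0]
    - [0,0,0]
    - [0,0,0]
    - [0,0,0]
    - [0,0,0]
    - [0,0,0]
    - [0,0,0]
    - [0,0,0]
    - [0,0,0]
    - [0,0,0]
    - [0,0,0]
    - [0,0,0]
    - [0,0,0]
    - [0,0,0]
    - [0,0,0]

```text
t: 30.93
eef_pos: [0.5874, -0.1453, 0.0299]
tool_rot: [[-0.968, 0.25, 0.0], [0.25, 0.968, -0.0], [-0.0, -0.0, -1.0]]
wrist_force: [1.0, -0.1, -0.6]
finger_gap: 0.458
```

Request:
move_arm:
  claw: [25,25,25,35,60,60,60,60,60,60,60,60,60,60,60,60]
  xyz:
    - [0,0,-0.02]
    - [0,0,-0.02]
    - [0,0,-0.02]
    - [0,0,-0.02]
    - [0,0,-0.02]
    - [0,0,-0.02]
    - [0,0,-0.02]
    - [0,0,-0.02]
    - [0,0,0.3]
    - [0,0,0.9]
    - [0,0,1.6]
    - [0,0,2.3]
    - [0,0,2.5]
    - [0,0,2.5]
    - [0,0,2.5]
    - [0,0,2.5]
  delta_rot:
    - [0,0,0]
    - [0,0,0]
    - [0,0,0]
    - [0,0,0]
    - [0,0,0]
    - [0,0,0]
    - [0,0,0]
    - [0,0,0]
    - [0,0,0]
    - [0,0,0]
    - [0,0,0]
    - [0,0,0]
    - [0,0,0]
    - [0,0,0]
    - [0,0,0]
    - [0,0,0]

```text
t: 32.27
eef_pos: [0.5867, -0.145, 0.1283]
tool_rot: [[-0.968, 0.25, -0.002], [0.25, 0.968, 0.001], [0.002, 0.0, -1.0]]
wrist_force: [-0.8, 0.1, 0.3]
finger_gap: 0.705
```

Run:
```python
from m import *
st,im=save("wrist","w14"); print(st['t'],st['eef_pos'],st['finger_gap'])
rep(im,st,"orange",.028)
hsv=cv2.cvtColor(im,cv2.COLOR_RGB2HSV); f=np.zeros(im.shape[:2],np.uint8)
b=max(blobs(masks(im)["orange"],300),key=lambda t:t[1])[0]; cv2.fillPoly(f,[cv2.convexHull(outl(b).astype(np.int32))],1)
for q,a,c in blobs((f>0)&(hsv[...,1]<80)&(hsv[...,2]>70),300): print(a,c,rect(onz("wrist",outl(q),.038,st)))
_,s=save("scene","s14"); 
cv2.imwrite("pics/w14c.png",np.hstack([cv2.resize(im[90:340,200:440,::-1],(384,400)),cv2.resize(s[120:360,150:390,::-1],(400,400))]))
```

```text
32.2667 [ 0.58665041 -0.14503445  0.12833234] 0.7047621897811699
orange 5315 [320.6 183.2] [ 0.5768 -0.1424] [ 587.6 -145.3  103.8   63.9  -14.4]
3962 [319.886421   201.04341242] [ 589.6 -146.3   66.    39.5  -14.5]
```

View pics/w14c.png

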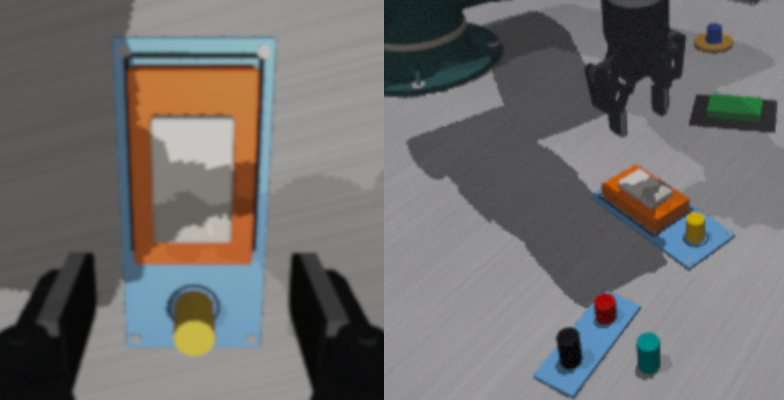

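Both plates lie square in the outline, with white about 1.5 mm off along x. All posts stand, green is on the mat and the cap on the disc. Retreat, then hand in.

Request:
move_arm:
  claw: [60,60,60,60,60,60,60,60,60,60,60,60]
  xyz:
    - [0,0,0.6]
    - [0,0,1.2]
    - [0,0,1.8]
    - [0,0,2]
    - [0,0,2]
    - [0,0,2]
    - [0,0,2]
    - [0,0,2]
    - [0,0,2]
    - [0,0,2]
    - [0,0,2]
    - [0,0,2]
  delta_rot:
    - [0,0,0]
    - [0,0,0]
    - [0,0,0]
    - [0,0,0]
    - [0,0,0]
    - [0,0,0]
    - [0,0,0]
    - [0,0,0]
    - [0,0,0]
    - [0,0,0]
    - [0,0,0]
    - [0,0,0]

```text
t: 33.37
eef_pos: [0.5872, -0.1452, 0.2095]
tool_rot: [[-0.968, 0.25, -0.0], [0.25, 0.968, 0.0], [0.0, 0.0, -1.0]]
wrist_force: [0.1, 0.9, 0.5]
finger_gap: 0.704
```

```bash
python3 -c "
from workcell import *
print(job_done())"
```

```text
the job is handed in; nothing more can be done
None
```

The stack is apart and the job is handed in at about 33 s.

- **Pile on the bed:** The 32 mm yellow post stands on the bed, so the pile is the orange plate (22 mm) with the white plate (10 mm) on top. I set the white plate aside on a free spot while I moved the green and orange plates.
- **Cap:** It stands upright on the brass disc, about 1.5 mm from the disc's centre.
- **Left-over plate:** The green plate lies flat in the middle of the mat, within about 1 mm.
- **Gauge posts:** I touched none of the three, and the last scene picture shows them standing.

The last wrist-camera check put the pile square with the outline to within about 0.5°. Orange was about 1 mm and white about 1.5–2 mm too far towards the post. The top and wrist cameras disagreed by about 1–2 mm on the bed's position, so I used a value between them. I did not take a last top-camera picture.

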